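# Call the next room: click the dial round to green and press the key

### The job

On the white call unit, flick the lobed edge of the black dial with a fingertip, click by click clockwise as seen from above, until the green dot rests at the white arrow, without clicking past it. Then press the orange key fully down and let it come up again. Leave the unit standing in its place on the desk, and do not disturb the cup, pen, pad and bottle around it.

Things in the scene. Friction and masses are not known exactly. Their poses are not given: they have to be found in the camera images.
- call_unit: flat white desk call unit with grey top plate, 1.5 kg, loose on rubber feet. Origin on the desk below the dial's axis; x points from the dial to the orange key (away from the robot, give or take yaw), y left, z up. Housing: x -18 to +116, y -63 to +63, 35 mm high
- dial_center (a point): centre of the dial's top face, on its vertical axis, 56 mm above the desk. The dial is a black disc, radius 36 mm, 16 mm thick (40 to 56 mm above the desk), with eight round-ended lobes 12 mm wide, 45 degrees apart, reaching 48 mm from the axis. Eight coloured 13 mm dots lie 27 mm from the axis, in line with the gaps between lobes
- dial_front (a point): point on the dial's rim circle, 48 mm from the axis in the unit's -x direction, at mid-thickness (48 mm above the desk). Here the dial overhangs the housing: nothing is below it down to the desk. At rest in a click the two front lobes stand 22.5 degrees to either side of this point. Fixed to the unit, does not turn
- arrow_tip (a point): tip of the raised white arrowhead on the top plate behind the dial, 51 mm from the axis towards the key, pointing at the axis; 8 mm high. The dot nearest it is the one selected
- call_dial (a joint): dial angle, rad, growing clockwise from above (lobes at the front run to the unit's +y). Clicks every 0.785: 0 white at the arrow, 0.785 red, 1.571 yellow, 2.356 blue, 3.142 purple, 3.927 green, 4.712 pink. Starts in red, yellow or blue. A sprung ball draws it into the nearest click; the next takes 2 to 3 N at a lobe. Stops at -0.3 and 5.9: green cannot be reached backwards
- call_key (a joint): travel of the orange key in m: 0 up, 0.006 fully down; a spring returns it, fully down takes 5 N.
- call_key_top (a point): centre of the top of the round orange key (28 mm across) on the unit, 88 mm from the dial's axis in the unit's +x direction, pressed straight down
- tube_cup: clear ribbed tub with used sample tubes, 107x107x118 mm, standing to the left of the unit; origin at its underside; leave alone
- pen_yellow: yellow and blue ball pen lying left of the dial, 149 mm long, 12 mm wide; origin at its underside, length along its y; leave alone
- form_pad: white pad of forms lying right of the unit, 122x171x14 mm, long side along its y; origin at its underside; leave alone
- correction_fluid: small white bottle with a blue cap standing right of the dial, 30x30x72 mm; origin at its underside; leave alone
Things that resemble listed ones, but are neither listed nor needed, are in the scene too. Of the things like the call_unit, leave any that is turquoise; of the rest the larger one is meant.

How it is judged:
By the outcome, as a careful person would: the job done as asked, in the order asked, and still so for the second after the job is handed in, with the robot touching nothing.
It also fails if it takes over 64 s, if anything falls off the work surface, if the arm or the gripper's body presses on something with over 40 N, if the wrist force passes 120 N, or if a joint passes its speed limit or range.

### The arm

A 6-joint arm with a two-finger parallel gripper is mounted at the origin on a cart in front of the work surface, level with it; the furniture and walls round the work are solid. World frame = base frame: x ahead of the robot, y to its left, z up, the work surface at z = 0. Lengths are in m, angles in rad, forces in N, time in s.
With the tool pointing down it reaches from about 0.375 to 0.75 m from the base axis. Payload 9 kg.
Tool frame: the origin (TCP) lies between the finger pads; the fingertips stand env.nose_length ahead of it and the grasp point (between the pads) is the TCP (env.nose_length is the distance from the TCP to the fingertips, in m); z points along the fingers, y is the line along which they close (so a half turn about z gives the same grasp; the last joint's range is limited). The gripper opens to 85 mm and grips with 20 to 120 N. Pads are 22 mm wide; open, the fingers measure 114 mm over their backs; the gripper's body (76 mm by 85 mm) begins 54 mm behind the grasp point. The pads swing forward as they close: fully open they stand 13 mm farther back than shut.
Start: joints at [0.966, 0.104, 0.097, 1.564, 0, 1.353], TCP at [0.226, 0.556, 0.25] pointing down, gripper open.
Joint ranges: [-2.99, 2.99], [-0.84, 1.86], [-1.1, 1.16], [-1.84, 2.11], [-1.51, 1.56], [-3.14, 3.14]. Speed limits (rad/s): [2.22, 2.22, 2.57, 3.14, 3.14, 3.14].

### API

Orientations are given as a unit quaternion [x, y, z, w].
In Python, from plant import env gives the robot as it stands.
- The arm moves only by the tool play_rows, never from a script. Its argument "targets" is a list of rows, each a list of 7 numbers: the gripper's target within -1 to 1 (fully open at 1, half-way at 0, shut at -1), then the shift along the world's x, y, z in mm, then the turn, a rotation vector about the world's x, y, z in rad. A call has 1 to 5 rows; each row is the pose to reach, as a shift and turn from the pose commanded when the call began; what a row does not reach only later rows make up. A row lasts 1/8 s, in which the tool goes at most 62.5 mm and 10.7 degrees, less where a joint would pass 70% of its speed; a pose out of reach is approached as far as the arm can. A call with a gripper value outside its range is refused whole. The fingers move at their own pace and stop on an object; "grip_force" is the grip in N (left out, the last holds). Time passes only in rows, so rows that repeat a pose let the fingers close. It gives the time, the measured TCP pose, the force, the opening and the grip force at its end, in the units of the state.
- env.observe(): the state, without advancing time (a new reading comes with each control period).
- env.snapshot(name): name is "side" or "top"; returns the picture (420x560x3 uint8, red, green, blue); there is no depth.
- env.get_calibration(name): a dict with "K" (3x3 intrinsics, pixels), "extrinsics" (4x4, takes a point from world to camera coordinates). Camera axes: x right, y down, z forward; pixel columns grow to the right and rows downward; lengths in m; the calibration is good to about 2 mm. A picture is of the moment at which its call begins. get_calibration takes no time and is no camera call.
- env.finish_job(): hands the job in; it is judged then, once.
The state is a dict: "clock": time; "joints": joint angles; "dq": joint speeds; "effort": joint torques, N m; "tcp_pos": TCP position; "tool_rot": TCP orientation; "contact_force": force on the tool from outside, world axes, zero at the start; "moment": the same for the moment, N m; "opening": finger opening in m; "finger_force": force on a finger pad.
Only numpy, scipy, OpenCV 4.12 (cv2) and the standard library are available. Lean on these libraries where they do the work, as an engineer would, in place of code of your own. Each camera call takes 0.05 s, during which the arm holds its last target. There are 200 camera calls.

## Working session

There is one attempt and no reset: what is moved stays moved. The work goes in short steps, Python scripts to look and compute and a tool call to move; the robot and the scene stay as the last step left them, time stands still between calls to the robot, and variables do not carry over. Pictures are saved under pics/ and viewed, at most 10 in all, crops included, and the job is handed in when it is done.

Besides the shell and the picture viewer there is one more tool, called in YAML: its name, and indented under it one key for each argument. play_rows: Moves the arm, as the interface text tells. Its arguments: {"type":"object","properties":{"targets":{"type":"array","items":{"type":"array","items":{"type":"number"}}},"grip_force":{"type":"number"}},"required":["targets"]}

```bash
mkdir -p pics; ls
python3 - <<'E'
from plant import env
import cv2,numpy as np
for n in("top","side"):
    im=env.snapshot(n); cv2.imwrite(f"pics/{n}0.png",im[:,:,::-1])
    c=env.get_calibration(n);print(n,c["K"],c["extrinsics"])
print(env.nose_length,env.observe())
E
```

```text
pics
top [[539.32650252   0.         273.53379352]
 [  0.         539.32650252 212.91652482]
 [  0.           0.           1.        ]] [[-0.01049908 -0.99977971  0.01817405  0.063454  ]
 [-0.98612316  0.00734078 -0.16585305  0.55707196]
 [ 0.1656831  -0.01966316 -0.985983    1.12017367]
 [ 0.          0.          0.          1.        ]]
side [[399.77869978   0.         281.9635256 ]
 [  0.         399.77869978 204.41090958]
 [  0.           0.           1.        ]] [[ 0.88524639 -0.46453952 -0.02327819 -0.47233678]
 [-0.26243195 -0.45752856 -0.84958642  0.22832924]
 [ 0.38401603  0.75820225 -0.52693552  0.76359268]
 [ 0.          0.          0.          1.        ]]
0.019 {'clock': 0.1, 'joints': array([ 9.66311690e-01,  1.04652022e-01,  9.65337791e-02,  1.56387320e+00,
       -1.67362014e-05,  1.35307369e+00]), 'dq': array([-0.00079698, -0.00127921,  0.00258129, -0.00128229,  0.00019937,
        0.00022592]), 'effort': array([ 4.85301192e-03, -5.58206069e+01,  5.04722428e+01,  1.29245035e-02,
       -3.40145461e-04, -1.48750746e-05]), 'tcp_pos': array([0.22616508, 0.55544887, 0.24958548]), 'tool_rot': array([ 1.92177926e-01,  9.81359917e-01, -5.51113559e-04, -2.31125925e-04]), 'contact_force': array([-0.16746972,  0.18846654, -0.15337616]), 'moment': array([ 0.01005507, -0.01113949, -0.0223904 ]), 'finger_force': 0.0, 'opening': 0.0853119315862655}
```

View pics/top0.png

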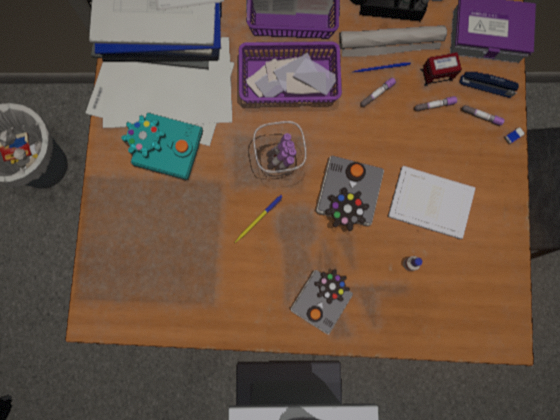

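View pics/side0.png

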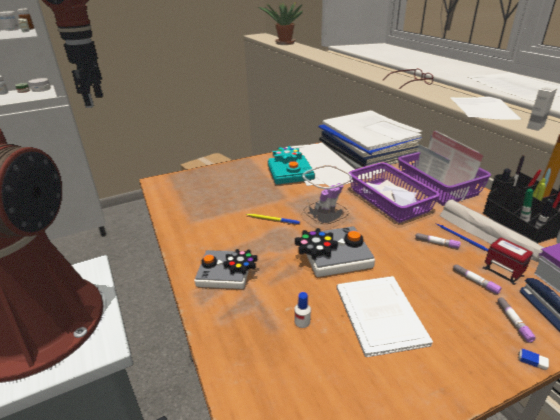

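The larger white unit has its dial at about (347,209) and its key at (356,171) in the top view. The smaller decoy is at (320,300) and the turquoise one at (165,145). I'll measure the unit next.

```bash
cat > h.py <<'E'
import cv2,numpy as np
from plant import env
def cal(n):
    c=env.get_calibration(n);return np.array(c["K"]),np.array(c["extrinsics"])
def ray(n,uv):
    K,E=cal(n);R,t=E[:3,:3],E[:3,3]
    return -R.T@t, R.T@np.linalg.solve(K,[uv[0],uv[1],1])
def plane(n,uv,z):
    o,d=ray(n,uv);return o+d*(z-o[2])/d[2]
def tri(a,b):
    Ps=[cal(n)[0]@cal(n)[1][:3] for n in("top","side")]
    X=cv2.triangulatePoints(Ps[0],Ps[1],np.array(a,float).reshape(2,1),np.array(b,float).reshape(2,1))[:,0]
    return X[:3]/X[3]
def proj(n,p):
    K,E=cal(n);q=K@(E[:3,:3]@np.array(p)+E[:3,3]);return q[:2]/q[2]
def blobs(im,box,lo,hi,amin=6):
    x0,y0,x1,y1=box
    m=cv2.inRange(cv2.cvtColor(im[y0:y1,x0:x1],cv2.COLOR_RGB2HSV),lo,hi)
    n,l,s,c=cv2.connectedComponentsWithStats(m)
    return [(np.round(c[i]+[x0,y0],1),s[i][4]) for i in range(1,n) if s[i][4]>=amin]
E
python3 - <<'E'
from h import *
T=cv2.imread("pics/top0.png")[:,:,::-1].copy();S=cv2.imread("pics/side0.png")[:,:,::-1].copy()
ot=blobs(T,(310,150,390,235),(5,150,120),(17,255,255));os_=blobs(S,(290,215,385,280),(5,150,120),(17,255,255))
print(ot,os_)
k=tri(max(ot,key=lambda a:a[1])[0],max(os_,key=lambda a:a[1])[0]);print("key",k)
for c,lo,hi in[("green",(45,80,50),(80,255,255)),("blue",(100,100,40),(130,255,255)),("yel",(22,120,100),(35,255,255)),("pink",(140,50,60),(172,255,255))]:
    print(c,blobs(T,(320,180,375,235),lo,hi,3),blobs(S,(290,220,340,265),lo,hi,3))
a=cv2.resize(T[145:240,305:395],None,fx=5,fy=5,interpolation=cv2.INTER_CUBIC)
b=cv2.resize(S[220:280,285:380],None,fx=3.5,fy=5,interpolation=cv2.INTER_CUBIC)
h=max(a.shape[0],b.shape[0]);pad=lambda i:cv2.copyMakeBorder(i,0,h-i.shape[0],0,0,cv2.BORDER_CONSTANT)
cv2.imwrite("pics/crop0.png",np.hstack([pad(a),pad(b)])[:,:799,::-1])
E
```

```text
[(array([371.5, 161.1]), np.int32(704)), (array([315.8, 181.7]), np.int32(332)), (array([356.4, 169.7]), np.int32(114)), (array([384.3, 194.5]), np.int32(6)), (array([388.5, 202.5]), np.int32(10)), (array([375.2, 224.4]), np.int32(457)), (array([324.7, 219.6]), np.int32(26)), (array([332.1, 231. ]), np.int32(79))] [(array([292.4, 216.3]), np.int32(18)), (array([297.8, 226.1]), np.int32(34)), (array([358.2, 259.6]), np.int32(1141)), (array([295. , 259.4]), np.int32(72))]
key [ 0.66850941 -0.15998305  0.01223901]
green [(array([336.7, 214.1]), np.int32(43))] [(array([305.2, 235.9]), np.int32(30))]
blue [(array([340.8, 197.5]), np.int32(36))] [(array([294. , 221.4]), np.int32(28)), (array([321.4, 233.6]), np.int32(27))]
yel [(array([350.1, 196.2]), np.int32(34))] [(array([327.3, 237.8]), np.int32(28))]
pink [(array([335.1, 205. ]), np.int32(43)), (array([344.3, 220.1]), np.int32(48))] [(array([312.3, 232.5]), np.int32(24)), (array([303.6, 241.4]), np.int32(40))]
```

View pics/crop0.png

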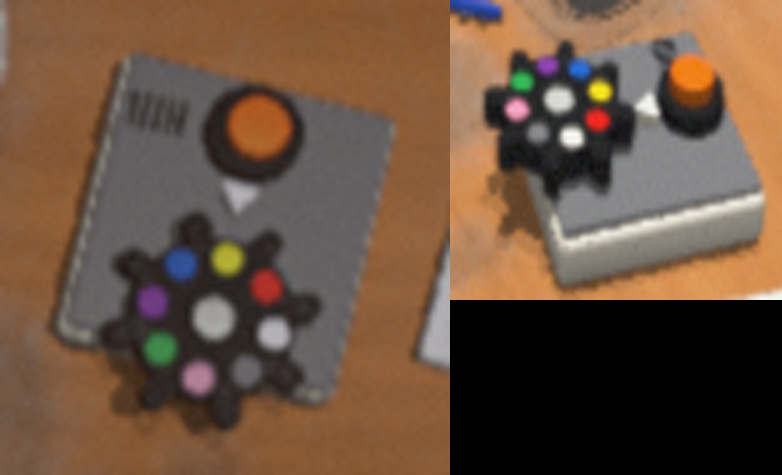

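Yellow is at the arrow, so green needs three clicks clockwise. The dial hub is at about (347.6,208.4) in the top view and (315.9,239.6) in the side view.

Run:
```python
from h import *
T=cv2.imread("pics/top0.png")[:,:,::-1].copy();S=cv2.imread("pics/side0.png")[:,:,::-1].copy()
hub=tri((347.6,208.4),(315.9,239.6));print("hub",hub)
for n,a,b in[("green",(336.7,214.1),(305.2,235.9)),("yel",(350.1,196.2),(327.3,237.8)),("pink",(344.3,220.1),(303.6,241.4))]: print(n,tri(a,b))
kt=blobs(T,(345,160,370,182),(5,180,150),(17,255,255));ks=blobs(S,(342,226,366,246),(5,180,200),(17,255,255))
print(kt,ks); key=tri((356.6,170.0),(354.1,234.5));print("key",key)
g=plane("top",(336.7,214.1),.056);r=plane("top",(305+266/5,145+287/5),.056)
pu=plane("top",(305+152/5,145+301/5),.056);w=plane("top",(305+274/5,145+333/5),.056)
bl=plane("top",(340.8,197.5),.056);gr=plane("top",(305+246/5,145+373/5),.056)
ye=plane("top",(350.1,196.2),.056);pi=plane("top",(344.3,220.1),.056)
dots=np.array([g,r,pu,w,bl,gr,ye,pi])
hubp=plane("top",(347.6,208.4),.056);c=dots.mean(0);print("hub plane",hubp,"dots mean",c,np.linalg.norm(dots-c,axis=1).round(4))
k=plane("top",(356.6,170.0),key[2]);d=k-c;psi=np.arctan2(d[1],d[0]);print("key",k,"dist",np.hypot(*d[:2]),"yaw",np.degrees(psi))
ar=plane("top",(305+238/5,145+213/5),.043);print("arrow",np.linalg.norm((ar-c)[:2]),np.degrees(np.arctan2(*(ar-c)[1::-1])))
# front corners / back corners of top plate at z=.035
for uv in[(128,58),(393,122),(328,400)]:
    p=plane("top",(305+uv[0]/5,145+uv[1]/5),.035)-c;print("corner unit", (p[0]*np.cos(psi)+p[1]*np.sin(psi)).round(4),(-p[0]*np.sin(psi)+p[1]*np.cos(psi)).round(4))
for nm,uv,z in[("bottle",(414,263),.06),("pen1",(238,239),.01),("pen2",(280,198),.01),("small dial",(332,287),.05),("cup",(280,150),.1)]:
    q=plane("top",uv,z);p=q-c;print(nm,q.round(3),"unit",(p[0]*np.cos(psi)+p[1]*np.sin(psi)).round(3),(-p[0]*np.sin(psi)+p[1]*np.cos(psi)).round(3))
```

```text
hub [ 0.56482465 -0.10080252  0.05775288]
green [ 0.55241441 -0.07691846  0.05713478]
yel [ 0.59122458 -0.10702363  0.05722857]
pink [ 0.53917438 -0.0927848   0.05731307]
[(array([356.6, 169.8]), np.int32(96))] [(array([353.9, 234.1]), np.int32(63))]
key [ 0.65019259 -0.12378293  0.0552997 ]
hub plane [ 0.56459705 -0.10084881  0.056     ] dots mean [ 0.56478875 -0.10050777  0.056     ] [0.0266 0.0269 0.0267 0.0274 0.0274 0.0282 0.0273 0.0267]
key [ 0.64956325 -0.12346721  0.0552997 ] dist 0.08782853685155761 yaw -15.153866671602328
arrow 0.05053867517518521 -17.202240320525842
corner unit 0.1087 0.0609
corner unit 0.1104 -0.06
corner unit -0.0187 -0.0597
bottle [ 0.446 -0.237  0.06 ] unit -0.079 -0.163
pen1 [0.506 0.137 0.01 ] unit -0.119 0.214
pen2 [0.597 0.043 0.01 ] unit -0.006 0.147
small dial [ 0.398 -0.063  0.05 ] unit -0.171 -0.008
cup [0.683 0.045 0.1  ] unit 0.076 0.171
```

play_rows:
  targets:
    - [1,25,-54,0,0,0,0.03]
    - [1,50,-108,0,0,0,0.06]
    - [1,75,-162,0,0,0,0.09]
    - [1,100,-216,0,0,0,0.12]
    - [1,125,-270,0,0,0,0.12]

```text
clock: 0.72
tcp_pos: [0.3516, 0.284, 0.2501]
tool_rot: [0.133, 0.991, 0.0, 0.0]
contact_force: [0.9, 1.2, 0.8]
opening: 0.0856
finger_force: 0.0
```

play_rows:
  targets:
    - [1,25,-54,0,0,0,0]
    - [1,50,-108,0,0,0,0]
    - [1,75,-162,0,0,0,0]
    - [1,100,-216,0,0,0,0]
    - [1,125,-270,0,0,0,0]

```text
clock: 1.35
tcp_pos: [0.4767, 0.0137, 0.2502]
tool_rot: [0.133, 0.991, 0.0, 0.0]
contact_force: [1.0, 0.9, -1.1]
opening: 0.0854
finger_force: 0.0
```

play_rows:
  targets:
    - [1,21,-45,-20,0,0,0]
    - [1,41,-91,-60,0,0,0]
    - [1,41,-91,-100,0,0,0]
    - [1,41,-91,-100,0,0,0]

```text
clock: 1.85
tcp_pos: [0.515, -0.0748, 0.1469]
tool_rot: [0.134, 0.991, 0.001, -0.003]
contact_force: [-1.2, 0.9, 0.5]
opening: 0.0855
finger_force: 0.0
```

Run:
```python
from h import *
T=env.snapshot("top");S=env.snapshot("side")
a=cv2.resize(T[130:300,270:430],None,fx=2.5,fy=3,interpolation=cv2.INTER_CUBIC)
b=cv2.resize(S[120:290,230:390],None,fx=2.4,fy=3,interpolation=cv2.INTER_CUBIC)
cv2.imwrite("pics/c1.png",np.hstack([a,b])[:,:800,::-1])
o=env.observe();print(o["tcp_pos"],o["joints"])
```

```text
[ 0.51731654 -0.07497501  0.1513455 ] [-3.94545997e-01 -1.28321791e-01 -3.12858848e-01  1.38615000e+00
  1.26901777e-04 -1.28146400e-01]
```

View pics/c1.png

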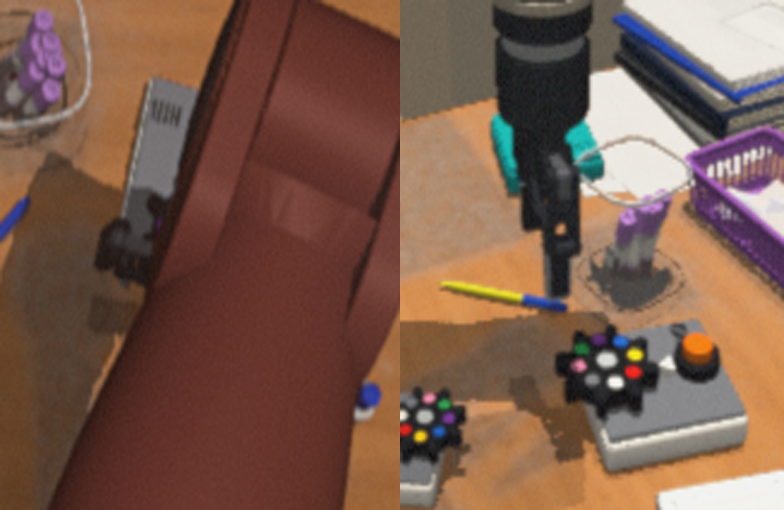

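The side view shows both fingers hanging clear above the dial. The arm hides the unit in the top view, so I'll track the dial in the side view. Next I descend beside the right front lobe.

play_rows:
  targets:
    - [1,0,0,-35,0,0,0]
    - [1,0,0,-70,0,0,0]
    - [1,0,0,-90,0,0,0]
    - [1,0,0,-105,0,0,0]
    - [1,0,0,-105,0,0,0]

```text
clock: 2.58
tcp_pos: [0.5176, -0.075, 0.0459]
tool_rot: [0.133, 0.991, -0.0, 0.0]
contact_force: [0.1, -0.1, 0.6]
opening: 0.0853
finger_force: 0.0
```

Run:
```python
from h import *
S=env.snapshot("side")
cv2.imwrite("pics/c2.png",cv2.resize(S[180:290,270:390],None,fx=5,fy=5,interpolation=cv2.INTER_CUBIC)[:,:,::-1])
o=env.observe();print(o["tcp_pos"],o["contact_force"])
```

```text
[ 0.51794442 -0.07527638  0.04649097] [ 0.25617531  0.18001968 -0.06167462]
```

View pics/c2.png

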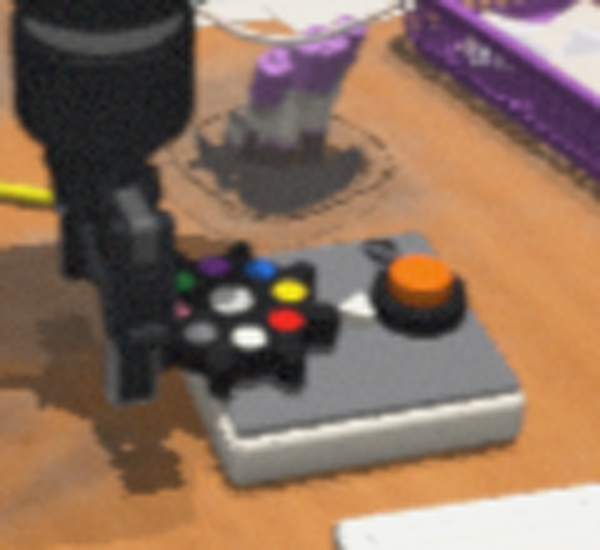

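The finger stands right of the right front lobe, outside the rim, with no contact yet. Now the first push.

play_rows:
  targets:
    - [1,1.6,5.8,0,0,0,0]
    - [1,3.1,11.6,0,0,0,0]
    - [1,4.2,15.4,0,0,0,0]
    - [1,5.2,19.3,0,0,0,0]
    - [1,6.3,23.2,0,0,0,0]

```text
clock: 3.25
tcp_pos: [0.5224, -0.0518, 0.0451]
tool_rot: [0.133, 0.991, -0.0, -0.001]
contact_force: [-3.1, -1.1, 0.5]
opening: 0.0854
finger_force: 1.5
```

play_rows:
  targets:
    - [1,1.3,4.8,0,0,0,0]
    - [1,2.4,8.7,0,0,0,0]
    - [1,3.4,12.5,0,0,0,0]
    - [1,4,14.5,0,0,0,0]
    - [1,4,14.5,0,0,0,0]

```text
clock: 3.88
tcp_pos: [0.5277, -0.0375, 0.0454]
tool_rot: [0.133, 0.991, 0.0, 0.0]
contact_force: [0.1, -0.8, -0.3]
opening: 0.0854
finger_force: 0.0
```

Run:
```python
from h import *
S=env.snapshot("side")
cv2.imwrite("pics/c3.png",cv2.resize(S[200:290,275:385],None,fx=5,fy=5,interpolation=cv2.INTER_CUBIC)[:,:,::-1])
o=env.observe();print(o["tcp_pos"],o["contact_force"])
c=np.array([.5648,-.1006]);p=o["tcp_pos"][:2]-c;t=np.radians(-15.15)
print("finger unit",p@[np.cos(t),np.sin(t)],p@[-np.sin(t),np.cos(t)]-.05)
```

```text
[ 0.52770504 -0.0375864   0.04537042] [-0.45288583 -0.37265447 -1.57015103]
finger unit -0.0522741344719702 0.0011289057882915843
```

View pics/c3.png

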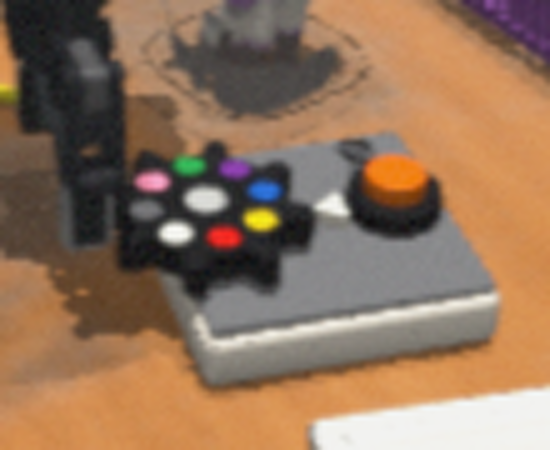

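One click done: blue is now at the arrow (side crop: blue at (264,190), arrow at (333,205)) and the unit has not moved. I'll withdraw, go back round and push the next lobe.

play_rows:
  targets:
    - [1,-24,6.5,0,0,0,0]
    - [1,-24,6.5,0,0,0,0]
    - [1,-34.2,-31.1,0,0,0,0]
    - [1,-34.2,-31.1,0,0,0,0]
    - [1,-10.2,-37.6,0,0,0,0]

```text
clock: 4.55
tcp_pos: [0.5176, -0.0753, 0.0454]
tool_rot: [0.134, 0.991, 0.0, 0.0]
contact_force: [1.3, 0.7, 0.1]
opening: 0.0857
finger_force: 0.0
```

play_rows:
  targets:
    - [1,0,0,0,0,0,0]
    - [1,1.6,5.8,0,0,0,0]
    - [1,3.1,11.6,0,0,0,0]
    - [1,4.2,15.4,0,0,0,0]
    - [1,5.2,19.3,0,0,0,0]

```text
clock: 5.18
tcp_pos: [0.5205, -0.0556, 0.0448]
tool_rot: [0.133, 0.991, -0.001, -0.002]
contact_force: [-12.1, -2.0, 6.2]
opening: 0.0853
finger_force: 6.4
```

play_rows:
  targets:
    - [1,1.2,4.4,0,0,0,0]
    - [1,2.4,8.8,0,0,0,0]
    - [1,3.5,13.2,0,0,0,0]
    - [1,5,18.3,0,0,0,0]
    - [1,5,18.3,0,0,0,0]

```text
clock: 5.8
tcp_pos: [0.5265, -0.0363, 0.0449]
tool_rot: [0.133, 0.991, 0.0, -0.001]
contact_force: [-0.3, -0.6, 0.2]
opening: 0.0854
finger_force: 0.0
```

Run:
```python
from h import *
S=env.snapshot("side")
cv2.imwrite("pics/c4.png",cv2.resize(S[200:290,275:385],None,fx=5,fy=5,interpolation=cv2.INTER_CUBIC)[:,:,::-1])
o=env.observe();print(o["tcp_pos"],o["contact_force"])
c=np.array([.5648,-.1006]);p=o["tcp_pos"][:2]-c;t=np.radians(-15.15)
print("finger unit",p@[np.cos(t),np.sin(t)],p@[-np.sin(t),np.cos(t)]-.05)
```

```text
[ 0.52724102 -0.03684867  0.04513884] [-0.71398545  0.52973905 -0.40641526]
finger unit -0.0529148320672131 0.0017197261966807598
```

View pics/c4.png

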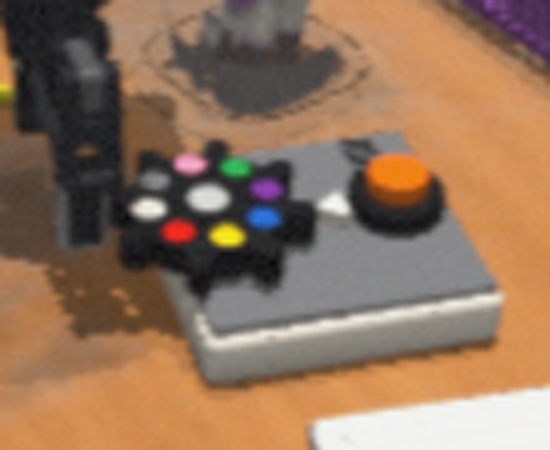

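Second click done: purple is at the arrow. The contact was a bit oblique, so I'll go 3 mm deeper for the third push, and slower.

play_rows:
  targets:
    - [1,-24,6.5,0,0,0,0]
    - [1,-24,6.5,0,0,0,0]
    - [1,-34.2,-31.6,0,0,0,0]
    - [1,-34.2,-31.6,0,0,0,0]
    - [1,-7,-39,0,0,0,0]

```text
clock: 6.48
tcp_pos: [0.5208, -0.0765, 0.0455]
tool_rot: [0.133, 0.991, 0.0, 0.0]
contact_force: [0.2, -0.6, 0.4]
opening: 0.0857
finger_force: 0.0
```

play_rows:
  targets:
    - [1,0,0,0,0,0,0]
    - [1,1.6,5.8,0,0,0,0]
    - [1,2.6,9.6,0,0,0,0]
    - [1,3.4,12.6,0,0,0,0]
    - [1,4.2,15.6,0,0,0,0]

```text
clock: 7.1
tcp_pos: [0.5236, -0.061, 0.0451]
tool_rot: [0.133, 0.991, -0.001, -0.001]
contact_force: [-9.3, -4.0, 3.8]
opening: 0.0852
finger_force: 4.2
```

play_rows:
  targets:
    - [1,0.8,3,0,0,0,0]
    - [1,1.6,6,0,0,0,0]
    - [1,2.4,9,0,0,0,0]
    - [1,3.2,12,0,0,0,0]
    - [1,4,15,0,0,0,0]

```text
clock: 7.72
tcp_pos: [0.5292, -0.0457, 0.0455]
tool_rot: [0.133, 0.991, 0.0, 0.0]
contact_force: [-0.5, 0.4, 0.3]
opening: 0.0853
finger_force: 0.0
```

play_rows:
  targets:
    - [1,0.8,3,0,0,0,0]
    - [1,1.9,7,0,0,0,0]
    - [1,1.9,7,0,0,0,0]
    - [1,1.9,7,0,0,0,0]

```text
clock: 8.22
tcp_pos: [0.5308, -0.039, 0.0453]
tool_rot: [0.133, 0.991, 0.0, 0.0]
contact_force: [-0.4, 1.3, -0.3]
opening: 0.085
finger_force: 0.0
```

Run:
```python
from h import *
S=env.snapshot("side")
cv2.imwrite("pics/c5.png",cv2.resize(S[200:290,275:385],None,fx=5,fy=5,interpolation=cv2.INTER_CUBIC)[:,:,::-1])
o=env.observe();print(o["tcp_pos"],o["contact_force"])
c=np.array([.5648,-.1006]);p=o["tcp_pos"][:2]-c;t=np.radians(-15.15)
print("finger unit",p@[np.cos(t),np.sin(t)],p@[-np.sin(t),np.cos(t)]-.05)
```

```text
[ 0.53072393 -0.03904618  0.04531253] [-0.39328241  0.36545704  0.11538622]
finger unit -0.04897865173400665 0.0005088370069464068
```

View pics/c5.png

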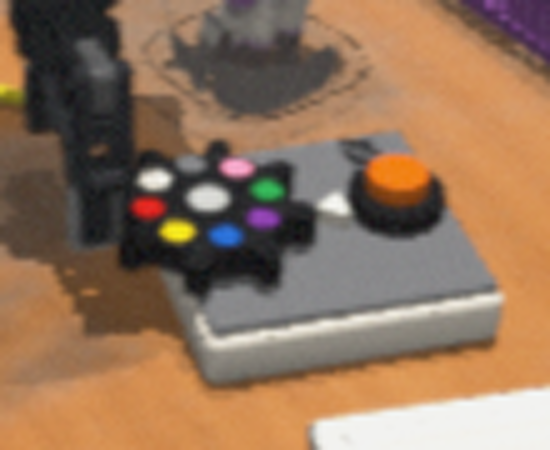

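Third click done. Green (crop (268,189)) now sits exactly where yellow and blue sat when they were selected. I'll withdraw, raise, close the fingers and go above the key.

play_rows:
  targets:
    - [1,-24,6.5,0,0,0,0]
    - [1,-24,6.5,10,0,0,0]
    - [1,-24,6.5,60,0,0,0]
    - [-1,-24,6.5,90,0,0,0]
    - [-1,-24,6.5,90,0,0,0]

```text
clock: 8.9
tcp_pos: [0.5093, -0.0334, 0.1391]
tool_rot: [0.133, 0.991, -0.001, 0.003]
contact_force: [-0.7, 0.1, -1.1]
opening: 0.0517
finger_force: 0.0
```

play_rows:
  targets:
    - [-1,45,-28,0,0,0,0]
    - [-1,90,-56,0,0,0,0]
    - [-1,143,-91,0,0,0,0]
    - [-1,143,-91,-20,0,0,0]
    - [-1,143,-91,-20,0,0,0]

```text
clock: 9.52
tcp_pos: [0.6481, -0.1229, 0.112]
tool_rot: [0.133, 0.991, 0.001, -0.003]
contact_force: [-0.7, 0.2, -0.3]
opening: -0.0001
finger_force: 0.0
```

Run:
```python
from h import *
S=env.snapshot("side")
o=env.observe();print(o["tcp_pos"],o["contact_force"],o["opening"])
tip=o["tcp_pos"]-[0,0,.019];k=np.array([.6496,-.1235,.0553]);pt,pk=proj("side",tip),proj("side",k);print(pt,pk)
print("key blob",blobs(S,(342,222,368,250),(5,180,120),(17,255,255)))
im=cv2.resize(S[160:290,275:415],None,fx=4,fy=4,interpolation=cv2.INTER_CUBIC)
for p in(pt,pk): cv2.circle(im,tuple(int(v) for v in (p-[275,160])*4),3,(0,255,255),1)
cv2.imwrite("pics/c6.png",im[:,:,::-1])
```

```text
[ 0.64831124 -0.12270849  0.11383932] [0.20336176 0.34432642 0.59519203] -0.0006345519949492063
[353.85748684 219.93237032] [353.27420844 234.66630454]
key blob [(array([354.3, 234.2]), np.int32(56))]
```

View pics/c6.png

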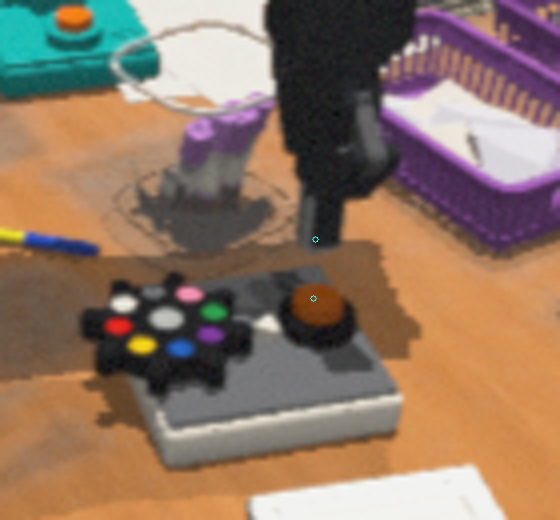

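The closed fingertips hang about 40 mm above the key and are nearly centred on it. Now down to contact.

play_rows:
  targets:
    - [-1,2,-1,-15,0,0,0]
    - [-1,2,-1,-28,0,0,0]
    - [-1,2,-1,-34,0,0,0]
    - [-1,2,-1,-38,0,0,0]
    - [-1,2,-1,-38,0,0,0]

```text
clock: 10.2
tcp_pos: [0.6516, -0.1244, 0.0772]
tool_rot: [0.133, 0.991, 0.0, -0.0]
contact_force: [-0.1, 0.3, 1.0]
opening: -0.0001
finger_force: 0.0
```

play_rows:
  targets:
    - [-1,0,0,-2,0,0,0]
    - [-1,0,0,-4,0,0,0]
    - [-1,0,0,-4,0,0,0]

```text
clock: 10.58
tcp_pos: [0.6521, -0.1247, 0.0737]
tool_rot: [0.133, 0.991, -0.0, 0.0]
contact_force: [1.2, 0.2, 2.8]
opening: 0.0001
finger_force: 1.4
```

play_rows:
  targets:
    - [-1,0,0,-1.5,0,0,0]
    - [-1,0,0,-3,0,0,0]
    - [-1,0,0,-3,0,0,0]

```text
clock: 10.95
tcp_pos: [0.6521, -0.1247, 0.0706]
tool_rot: [0.133, 0.991, -0.0, 0.0]
contact_force: [1.5, -0.8, 4.1]
opening: 0.0001
finger_force: 2.3
```

play_rows:
  targets:
    - [-1,0,0,-1.5,0,0,0]
    - [-1,0,0,-3,0,0,0]
    - [-1,0,0,-3,0,0,0]

```text
clock: 11.32
tcp_pos: [0.6523, -0.1247, 0.0698]
tool_rot: [0.133, 0.991, -0.0, 0.001]
contact_force: [-4.8, 1.0, 20.4]
opening: 0.0001
finger_force: 9.9
```

The key has bottomed: travel stopped about 6 mm after contact and the force jumped to 20 N. I'll lift off and move away.

play_rows:
  targets:
    - [-1,0,0,5,0,0,0]
    - [-1,0,0,15,0,0,0]
    - [-1,0,0,50,0,0,0]
    - [-1,0,0,110,0,0,0]
    - [-1,0,0,160,0,0,0]

```text
clock: 11.95
tcp_pos: [0.6512, -0.1243, 0.2291]
tool_rot: [0.133, 0.991, 0.0, -0.0]
contact_force: [0.3, 0.4, 0.2]
opening: 0.0002
finger_force: 0.0
```

play_rows:
  targets:
    - [-1,-30,50,0,0,0,0]
    - [-1,-60,100,0,0,0,0]
    - [-1,-90,150,0,0,0,0]
    - [-1,-120,200,0,0,0,0]
    - [-1,-150,250,0,0,0,0]

```text
clock: 12.58
tcp_pos: [0.5, 0.1269, 0.227]
tool_rot: [0.133, 0.991, 0.0, -0.001]
contact_force: [0.3, 1.1, -0.6]
opening: 0.0001
finger_force: 0.0
```

play_rows:
  targets:
    - [-1,-25,54,0,0,0,0]
    - [-1,-50,108,0,0,0,0]
    - [-1,-75,162,0,0,0,0]
    - [-1,-75,162,0,0,0,0]
    - [-1,-75,162,0,0,0,0]

```text
clock: 13.2
tcp_pos: [0.4264, 0.2874, 0.227]
tool_rot: [0.133, 0.991, -0.0, -0.0]
contact_force: [-0.0, 0.7, -0.0]
opening: 0.0004
finger_force: 0.0
```

Run:
```python
from h import *
T=env.snapshot("top");S=env.snapshot("side")
a=cv2.resize(T[130:280,230:480],None,fx=1.6,fy=1.6)
a=cv2.resize(T[145:240,305:395],None,fx=5,fy=5,interpolation=cv2.INTER_CUBIC)
b=cv2.resize(S[220:280,285:380],None,fx=3.5,fy=5,interpolation=cv2.INTER_CUBIC)
h=a.shape[0];b=cv2.copyMakeBorder(b,0,h-b.shape[0],0,0,cv2.BORDER_CONSTANT)
cv2.imwrite("pics/c7.png",np.hstack([a,b])[:,:799,::-1])
print(blobs(T,(345,160,370,182),(5,180,150),(17,255,255)),blobs(S,(342,226,366,246),(5,180,200),(17,255,255)),env.observe()["contact_force"])
```

```text
[(array([356.5, 169.2]), np.int32(105))] [(array([354.1, 234. ]), np.int32(65))] [ 0.16742135  0.35746552 -1.40713421]
```

View pics/c7.png

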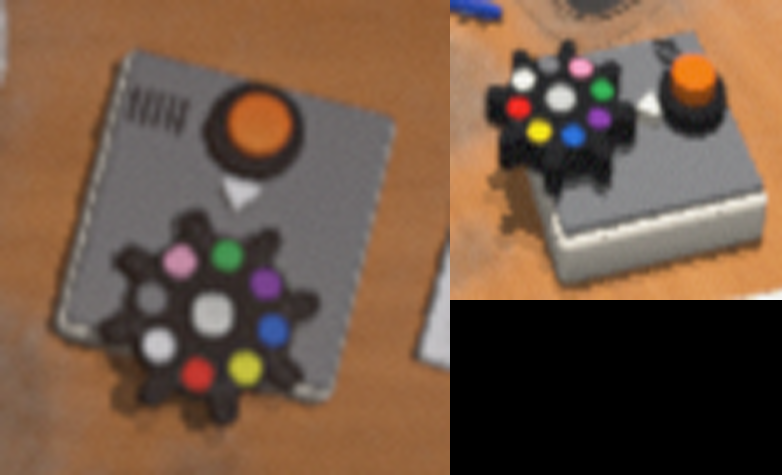

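The top crop shows green at (227,256), directly before the arrow at (238,195). The key is back up and the unit is in place, shifted by about 1 mm.

```bash
python3 -c "
from plant import env
print(env.finish_job())"
```

```text
the job is handed in; nothing more can be done
None
```

The job is handed in: the dial went three clicks clockwise to green at the white arrow, then the orange key was pressed fully down and came back up; the unit shifted only about 1 mm and nothing else was touched.

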